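# Rake a lost memory stick out of a letter sorter with a ruler

## Robot

A 7-joint arm with a two-finger parallel gripper is mounted at the origin on a cart in front of the work surface, level with it; the furniture and walls round the work are solid. World frame = base frame: x ahead of the robot, y to its left, z up, the work surface at z = 0. Lengths are in m, angles in rad, forces in N, time in s.
With the tool pointing down it reaches from about 0.425 to 0.95 m from the base axis. Payload 16.7 kg.
Tool frame: the origin (TCP) lies at the very end of the fingers, on their centre line; the grasp point (between the pads) lies 19 mm behind it; z points along the fingers, y is the line along which they close (so a half turn about z gives the same grasp; the last joint's range is limited). The gripper opens to 94 mm and grips with 3 to 60 N. Pads are 16 mm wide; open, the fingers measure 119 mm over their backs; the gripper's body (75 mm by 177 mm) begins 78 mm behind the grasp point.
Start: joints at [1.093, 0.426, 0.074, 1.606, -0.034, 1.111, -0.067], TCP at [0.218, -0.639, 0.205] pointing down, gripper open.
Joint ranges: [-2.85, 2.85], [-0.5, 2.14], [-1.23, 1.37], [0.21, 2.46], [-1.02, 4.16], [0.16, 2.05], [-2.73, 2.73]. Speed limits (rad/s): [1.89, 1.89, 2.39, 2.39, 3.01, 3.01, 3.01].

## Interface

Orientations are given as a unit quaternion [x, y, z, w].
In Python, from workcell import ctrl, vision, models gives the robot as it stands.
- The arm moves only by the tool apply_moves, never from a script. Its argument "motion" is a list of rows, each a list of 2 entries, a list of its own where there are three numbers: the shift along the world's x, y, z as a fraction of full scale, then the turn about the world's z as a fraction of full scale. In form: [[[x, y, z], turn], ...]. A call has 1 to 12 rows; each row shifts and turns the commanded pose from where the row before left it; what a row does not reach is not made up. Full scale, the value 1, is 15 cm for a shift and pi rad for a turn. A row lasts 1/8 s, in which the tool goes at most 62.5 mm and 10.7 degrees, less where a joint would pass 70% of its speed; a pose out of reach is approached as far as the arm can. A call with a number of a shift or a turn outside -1 to 1 is refused whole. A call with a gripper value outside its range is refused whole. "fingers" is the finger opening in mm, from 0 to 94, set as the call begins (left out, the last holds). The fingers move at their own pace and stop on an object; "squeeze" is the grip in N (left out, the last holds). Time passes only in rows, so rows that do not move let the fingers close. It gives the time, the measured TCP pose, the force, the opening and the grip force at its end, in the units of the state.
- ctrl.get_state(): the state, without advancing time (a new reading comes with each control period).
- vision.camera(name): name is "side" or "top" or "wrist"; returns a dict with "img" (420x560x3 uint8, red, green, blue), "camera_matrix" (3x3 intrinsics, pixels), "world_to_cam" (4x4, takes a point from world to camera coordinates); the wrist camera has in their place "tool_from_camera" (4x4, takes a point from camera to tool coordinates, whose origin is the TCP and whose axes are the flange's). Camera axes: x right, y up, looking along -z (the intrinsics and any distortion apply to the point x, -y, -z); pixel columns grow to the right and rows downward; lengths in m; the calibration is good to about 2 mm. A picture is of the moment at which its call begins: read the wrist's pose just before it. There is no depth.
- ctrl.hand_in(): hands the job in; it is judged then, once.
Trained networks look in a picture, given as the dict that the camera call returned (one of the last four; its "shot" number tells which), for a name from the list of things; names that differ only in an ending like _2 or _b are one class to them, and where a whole thing is asked for, a point or a joint stands for the part that bears it (a point fixed in the world has none). Each returns a list of dicts, best first, with "confidence" (0 to 1); they miss things now and then, are a little off and sometimes report something else, mostly with a low value. They report only what shows in the picture. A call takes as long as a camera call. They do not tell look-alikes from the thing itself.
- models.masks_of(picture, label): "pixels" (420x560 bool, what is visible of it) and "rect" ([left, top, right, bottom] in pixels, round what is visible of it).
- models.landmark_of(picture, label): "xy" ([column, row] in pixels: a listed point, or the origin of a listed thing).
The state is a dict: "clock": time; "joints": joint angles; "qd": joint speeds; "tau": joint torques, N m; "position": TCP position; "tool_rot": TCP orientation; "ft_force": force on the tool from outside, world axes, zero at the start; "wrist_torque": the same for the moment, N m; "width": finger opening in m; "grip_force": force on a finger pad.
Only numpy, scipy, OpenCV 4.12 (cv2) and the standard library are available. Lean on these libraries where they do the work, as an engineer would, in place of code of your own. Each camera call takes 0.05 s, during which the arm holds its last target. There are 200 camera calls.

## Task

The dark memory stick has slipped down to the back of a narrow compartment of the wooden letter sorter, too deep for a hand. Take the steel ruler from the pencil tin by its round head, ease your grip until it swings down and hangs straight, clamp it again, and with the hanging blade reach down behind the stick and draw it right out of the front of the sorter onto the desk; do not touch the stick with the fingers. Then stand the ruler, round head up, in the empty glass and let go, leaving the eraser where it lies in the sorter and the glass and the lip balm upright.

Things in the scene. Friction and masses are not known exactly. Their poses are not given: they have to be found in the camera images.
- ruler: Loose flat steel ruler, 200 long x 24 wide x 5 thick, about 0.13 kg, lying along the top of the pencil tin. Origin: middle of its underside; x along its length towards the round head, z out of the marked face. Centre of mass within 5 mm of the middle of its length.
- ruler_head (a point): Centre of the ruler's round head at mid thickness: a disc 32 across, 5 thick with a 9 mm hole, 184 mm from the other end. It overhangs the tin's near end by 22 to 38 mm, free below. Pinched across its diameter it stays level at 40 N or more and sags lower as the grip is eased; at about 2 N it hangs a few degrees short of plumb, lagging to the side it swung from; under about 1.5 N it drops.
- ruler_tip (a point): Middle of the ruler's square lower end, at mid thickness; the end opposite the round head.
- sorter: Fixed light-wood letter sorter, 180 deep (x) x 170 wide (y) x 105 high, open at the front (-x) and top, closed at the back. Origin: centre of its underside; y to the left. Floor 4 thick; back and walls 5 thick; 3 compartments 50 wide, centred at y = +55 (two notebooks in it, up to 134 high), 0 and -55 mm. Inner face of the back at x = +85, front edge at x = -90 mm.
- usb_stick: Loose dark grey memory stick, 53 long (x) x 17 wide x 8 high, 0.011 kg, lying on the floor of the middle or the right compartment, its length roughly front to back. Origin: centre of its underside; x points towards the back of the sorter. At least 30 mm is free between it and the back.
- eraser: Loose blue and white eraser, 22 x 42 (y) x 13 high, lying in the other one of these two compartments. Origin: centre of its underside. It stays there.
- tin: Fixed closed flat pencil tin, pale, 68 x 169 (y) x 30 high, on which the ruler lies. Origin: centre of its underside.
- glass: Loose empty clear tumbler, 81 across, 91 high, thick-walled, 0.45 kg, standing. Origin: centre of its underside; inner floor 11 mm up, about 44 mm wide there, 60 mm or more higher up.
- lip_balm: Loose pink lip balm stick, 17 across, 68 high, standing on end near the stapler: not part of the job. Origin: centre of its foot.
Mind the look-alikes: they are no part of the job. Leave any red look-alike of the glass alone.

How it is judged:
By the outcome, as a careful person would: the job done as asked, in the order asked, and still so for the second after the job is handed in, with the robot touching nothing.
It also fails if it takes over 58 s, if anything falls off the work surface, if the arm or the gripper's body presses on something with over 40 N, if the wrist force passes 120 N, or if a joint passes its speed limit or range.

## Working session

There is one attempt and no reset: what is moved stays moved. The work goes in short steps, Python scripts to look and compute and a tool call to move; the robot and the scene stay as the last step left them, time stands still between calls to the robot, and variables do not carry over. Pictures are saved under pics/ and viewed, at most 10 in all, crops included, and the job is handed in when it is done.

Besides the shell and the picture viewer there is one more tool, called after ">>>" as name([rows], argument=value, ...), one row to a line, values as JSON. apply_moves: Moves the arm, as the interface text tells. Its arguments: {"type":"object","properties":{"motion":{"type":"array","items":{"type":"array"}},"fingers":{"type":"number"},"squeeze":{"type":"number"}},"required":["motion"]}

```bash
mkdir -p pics; ls; cat > h.py <<'E'
import numpy as np,cv2
from workcell import ctrl,vision,models
def save(p,n): cv2.imwrite('pics/'+n,p['img'][:,:,::-1])
def cam(p):
    if 'world_to_cam' in p: return np.array(p['world_to_cam'])
    from scipy.spatial.transform import Rotation as R
    s=p['state'];T=np.eye(4);T[:3,:3]=R.from_quat(s['tool_rot']).as_matrix();T[:3,3]=s['position']
    return np.linalg.inv(T@np.array(p['tool_from_camera']))
def take(n):
    s=ctrl.get_state();p=vision.camera(n);
    if n=='wrist': p['state']=s
    return p
def ray(p,uv):
    W=np.linalg.inv(cam(p));K=np.array(p['camera_matrix']);d=np.linalg.inv(K)@[uv[0],uv[1],1]
    d=W[:3,:3]@[d[0],-d[1],-d[2]];return W[:3,3],d
def onz(p,uv,z):
    o,d=ray(p,uv);return o+d*(z-o[2])/d[2]
def proj(p,X):
    c=cam(p)@np.append(X,1);q=np.array(p['camera_matrix'])@[c[0],-c[1],-c[2]];return q[:2]/q[2]
def tri(l):
    A=0;b=0
    for p,uv in l:
        o,d=ray(p,uv);d=d/np.linalg.norm(d);M=np.eye(3)-np.outer(d,d);A=A+M;b=b+M@o
    return np.linalg.solve(A,b)
E
cat > a.py <<'E'
from h import *
print(ctrl.get_state())
P={}
for n in('top','side'):
    p=take(n);P[n]=p;save(p,n+'0.png');print(n,[k for k in p if k!='img'],ray(p,(280,210)))
    for l in('ruler','ruler_head','ruler_tip','sorter','usb_stick','eraser','tin','glass','lip_balm'):
        try:
            m=models.masks_of(p,l);q=models.landmark_of(p,l)
            print(l,[(np.round(a['rect']),round(a['confidence'],2)) for a in m[:3]],[(np.round(a['xy'],1),round(a['confidence'],2),np.round(onz(p,a['xy'],.0325 if 'ruler' in l else 0),3)) for a in q[:3]])
        except Exception as e: print(l,e)
E
python3 a.py
```

```text
pics
{'clock': 0.0, 'joints': array([ 1.09249879,  0.42668502,  0.07382397,  1.60663217, -0.03408739,
        1.11075611, -0.06707405]), 'qd': array([ 0.00113282, -0.00014613, -0.00061182, -0.00069925, -0.0014853 ,
       -0.00028634,  0.00083329]), 'tau': array([-7.52169071e-04, -9.35809994e+01,  3.66648763e+00, -4.54199588e+01,
       -4.88168187e-02,  1.98649132e-02,  1.98837283e-04]), 'position': array([ 0.21780275, -0.63843386,  0.20479503]), 'tool_rot': array([ 9.86514812e-01,  1.63670867e-01, -1.42958375e-04, -5.94186500e-04]), 'ft_force': array([-0.55387424, -0.70023235, -0.94816854]), 'wrist_torque': array([0.00158511, 0.02704697, 0.05999777]), 'grip_force': 0.0, 'width': 0.0941902647897522}
top ['camera_matrix', 'world_to_cam', 'shot'] (array([ 0.41012389, -0.08306415,  0.97991457]), array([ 0.16153175,  0.00111796, -0.98696691]))
ruler [(array([293., 160., 310., 264.]), 0.92)] [(array([303.9, 211.7]), 0.73, array([ 0.563, -0.127,  0.032]))]
ruler_head [(array([292., 156., 311., 267.]), 0.87)] [(array([297.8, 254.6]), 0.84, array([ 0.482, -0.117,  0.032])), (array([200.1, 1
[... 2049 characters left out ...]
([314.8, 298.7]), 0.68, array([ 0.596, -0.312,  0.   ]))]
eraser [(array([376., 241., 383., 276.]), 0.54), (array([249., 216., 341., 228.]), 0.36)] []
tin [(array([268., 215., 358., 244.]), 0.72)] [(array([310.8, 231.3]), 0.84, array([ 0.596, -0.115,  0.   ]))]
glass [(array([190., 200., 229., 256.]), 0.94), (array([298., 246., 348., 314.]), 0.88), (array([231., 227., 280., 289.]), 0.72)] [(array([252.4, 275.9]), 0.97, array([ 0.481, -0.255,  0.   ])), (array([315. , 299.4]), 0.66, array([ 0.596, -0.313,  0.   ])), (array([212.9, 242.7]), 0.61, array([ 0.389, -0.155,  0.   ]))]
lip_balm [(array([374., 240., 387., 276.]), 0.75)] [(array([344.7, 221.3]), 0.21, array([ 0.673, -0.077,  0.   ]))]
```

```bash
python3 -c "
import cv2
a=cv2.imread('pics/top0.png')[100:330,120:450];b=cv2.imread('pics/side0.png')[110:340,120:450]
import numpy as np
cv2.imwrite('pics/ta.png',cv2.resize(a,(800,558),interpolation=2));cv2.imwrite('pics/sa.png',cv2.resize(b,(800,558),interpolation=2))"
```

```text
(no output)
```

View pics/ta.png

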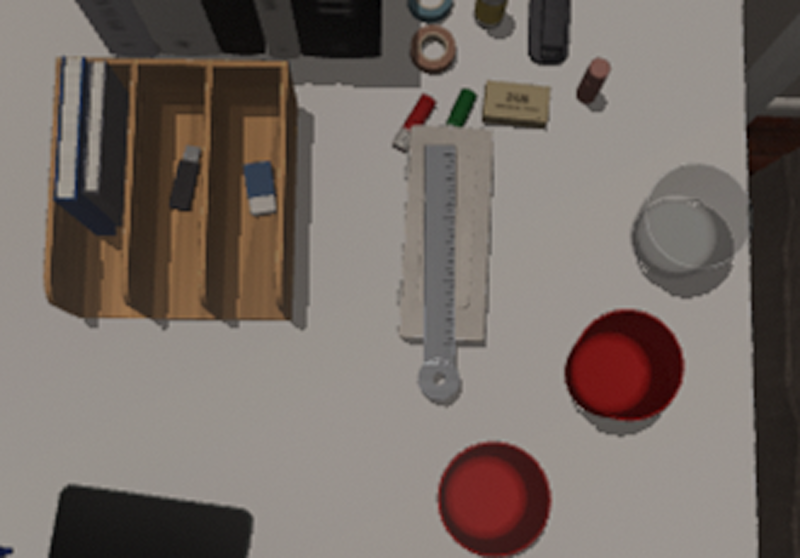

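View pics/sa.png

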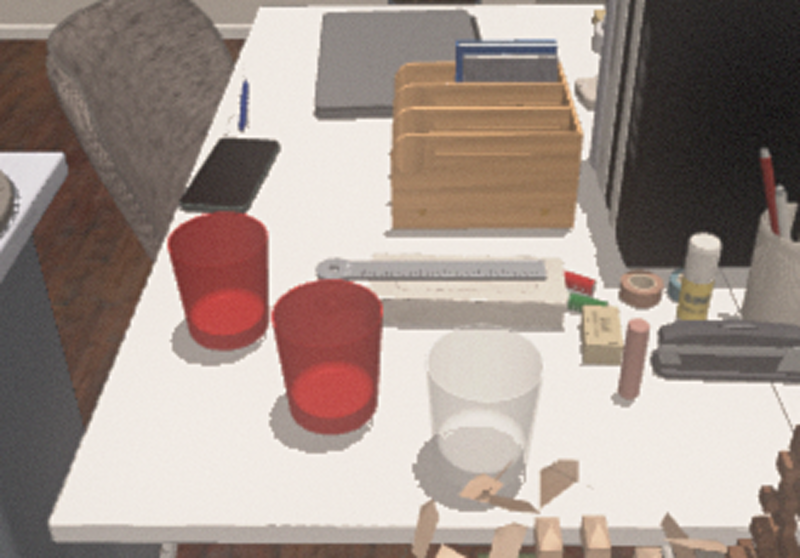

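The clear glass stands at about (0.60, -0.315). The red tumblers are look-alikes. The stick is in the middle compartment and the eraser in the right one. The ruler head is near (0.484, -0.117), so I'm moving above it.

>>> apply_moves([
  [[0.14,0.28,0],-0.0087],
  [[0.14,0.28,0],-0.0087],
  [[0.14,0.28,0],-0.0087],
  [[0.14,0.28,0],-0.0087],
  [[0.14,0.28,0],-0.0087],
  [[0.14,0.28,0],-0.0087],
  [[0.14,0.28,0],-0.0087],
  [[0.14,0.28,0],-0.0087],
  [[0.14,0.28,0],-0.0087],
  [[0.14,0.28,0],-0.0087],
  [[0.14,0.28,0],-0.0087],
  [[0.1,0.2,0],-0.0087],
])

```text
clock: 3.4
position: [0.4647, -0.1449, 0.2057]
tool_rot: [1.0, 0.001, 0.0, -0.0]
ft_force: [0.1, 0.5, -0.9]
width: 0.0937
grip_force: 0.0
```

```bash
cat > b.py <<'E'
from h import *
p=take('wrist');save(p,'w1.png')
for l in('ruler_head','ruler_tip'):
    print(l,[(np.round(a['xy'],1),round(a['confidence'],2),np.round(onz(p,a['xy'],.0325),4)) for a in models.landmark_of(p,l)[:3]])
for a in models.masks_of(p,'ruler')[:1]:
    print(a['rect']);v,u=np.nonzero(a['pixels']);pts=np.array([onz(p,(x,y),.035)[:2] for x,y in zip(u[::5],v[::5])])
    print(pts.min(0),pts.max(0))
    for x in np.arange(.46,.68,.02):
        s=pts[abs(pts[:,0]-x)<.006]
        if len(s): print(round(x,2),s[:,1].min(),s[:,1].max())
print(ctrl.get_state()['position'])
E
python3 b.py
```

```text
ruler_head [(array([244.2, 182.4]), 0.69, array([ 0.4783, -0.1184,  0.0325]))]
ruler_tip []
[227.2, 0.0, 262.0, 195.8]
[ 0.46415509 -0.13649068] [ 0.65802362 -0.10594036]
0.46 -0.12836652931533743 -0.11695726455027813
0.48 -0.13649067650237073 -0.10594035976829336
0.5 -0.13330342475282567 -0.10980752850393397
0.52 -0.13241362572838278 -0.10945492492166946
0.54 -0.13263465784102915 -0.1099154416210813
0.56 -0.1337939959582428 -0.10951208780415175
0.58 -0.13200865064838302 -0.10900346967763686
0.6 -0.13222569756101565 -0.10883704793846852
0.62 -0.13248735429432673 -0.10912962129557033
0.64 -0.13171629063873508 -0.10890833190569016
0.66 -0.12989559192165584 -0.10947120814546328
[ 0.4639082  -0.1467489   0.20546824]
```

View pics/w1.png

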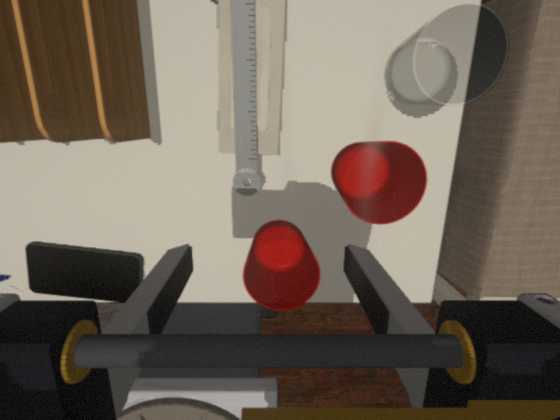

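Head hole at pixel (247,182), which puts the head centre at about (0.480, -0.121) with the ruler along x. Descending.

>>> apply_moves([
  [[0.055,0.085,0],0],
  [[0.055,0.085,0],0],
  [[0,0,-0.2],0],
  [[0,0,-0.2],0],
  [[0,0,-0.2],0],
  [[0,0,-0.2],0],
  [[0,0,-0.2],0],
  [[0,0,-0.18],0],
  [[0,0,-0.1],0],
  [[0,0,0],0],
], fingers=60)

```text
clock: 4.85
position: [0.4802, -0.1209, 0.0129]
tool_rot: [1.0, 0.001, -0.001, -0.0]
ft_force: [-0.1, 0.0, 0.2]
width: 0.0595
grip_force: 0.0
```

```bash
python3 - <<'E'
from h import *
print(ctrl.get_state()['position'])
p=take('wrist');save(p,'w2.png');print(proj(p,[.48,-.121,.035]))
print([(a['xy'],onz(p,a['xy'],.0325)) for a in models.landmark_of(p,'ruler_head')[:1]])
E
```

```text
[ 0.48020789 -0.12091139  0.01287145]
[267.20742088 272.31146959]
[([265.9, 269.3], array([ 0.4805814 , -0.12026441,  0.0325    ]))]
```

View pics/w2.png

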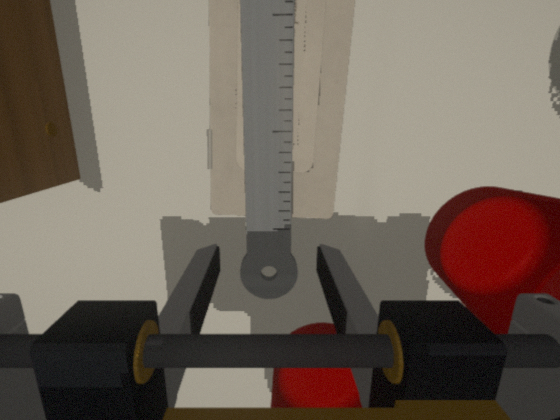

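The head hole sits at (269,271), between the fingers as predicted. Clamping and lifting.

>>> apply_moves([
  [[0,0,0],0],
  [[0,0,0],0],
  [[0,0,0],0],
  [[0,0,0],0],
  [[0,0,0.03],0],
  [[0,0,0.05],0],
], fingers=0, squeeze=55)

```text
clock: 5.7
position: [0.4801, -0.1212, 0.0257]
tool_rot: [1.0, 0.0, -0.0, -0.0]
ft_force: [0.6, 0.2, -1.7]
width: 0.0296
grip_force: 55.0
```

>>> apply_moves([
  [[0,0,0.1],0],
  [[0,0,0.15],0],
  [[0,0,0.2],0],
  [[0,0,0.2],0],
  [[0,0,0.2],0],
  [[0,0,0.2],0],
  [[0,0,0.2],0],
  [[0,0,0.2],0],
  [[0,0,0.2],0],
  [[0,0,0.1],0],
  [[0,0,0.05],0],
  [[0,0,0],0],
])

```text
clock: 7.2
position: [0.4802, -0.1213, 0.2952]
tool_rot: [1.0, 0.0, -0.0, -0.0]
ft_force: [0.4, -0.2, -1.9]
width: 0.0298
grip_force: 55.0
```

>>> apply_moves([
  [[0,0,0],0],
  [[0,0,0],0],
  [[0,0,0],0],
  [[0,0,0],0],
], squeeze=10)

```text
clock: 7.7
position: [0.4804, -0.1213, 0.2953]
tool_rot: [1.0, 0.0, -0.0, -0.0]
ft_force: [-0.2, 0.1, -0.7]
width: 0.0313
grip_force: 10.0
```

>>> apply_moves([
  [[0,0,0],0],
  [[0,0,0],0],
  [[0,0,0],0],
  [[0,0,0],0],
  [[0,0,0],0],
  [[0,0,0],0],
], squeeze=3)

```text
clock: 8.45
position: [0.4804, -0.1213, 0.2955]
tool_rot: [1.0, 0.0, 0.0, -0.0]
ft_force: [-0.6, -0.6, -1.2]
width: 0.0316
grip_force: 3.0
```

```bash
cat > c.py <<'E'
from h import *
import sys
s=ctrl.get_state();print(s['clock'],s['position'],s['grip_force'],s['width'])
P=[take('side'),take('top')]
save(P[0],sys.argv[1]+'s.png');save(P[1],sys.argv[1]+'t.png')
g=s['position']+[0,0,.019]
for t in (0,.1,.2): print(t,proj(P[0],g+[.184*np.sin(t),0,-.184*np.cos(t)]),proj(P[1],g+[.184*np.sin(t),0,-.184*np.cos(t)]))
for l in('ruler_tip','ruler'):
    for p in P: print(l,[(np.round(a['xy'],1),round(a['confidence'],2)) for a in models.landmark_of(p,l)[:2]])
E
python3 c.py h1; python3 -c "
import cv2,numpy as np
a=cv2.imread('pics/h1s.png')[20:300,180:460]
cv2.imwrite('pics/v1.png',cv2.resize(a,(600,600),interpolation=2))"
```

```text
8.45 [ 0.48039429 -0.12132652  0.2954624 ] 3.000001609325409 0.03157142940812918
0 [254.23358884 180.34867474] [302.78325166 251.25904066]
0.1 [263.4905198  179.93718209] [302.94430101 240.19746529]
0.2 [272.64664629 178.71355476] [303.15442814 229.16127128]
ruler_tip [(array([233.6, 181.1]), 0.74)]
ruler_tip []
ruler [(array([238.2, 132.6]), 0.66)]
ruler []
```

View pics/v1.png

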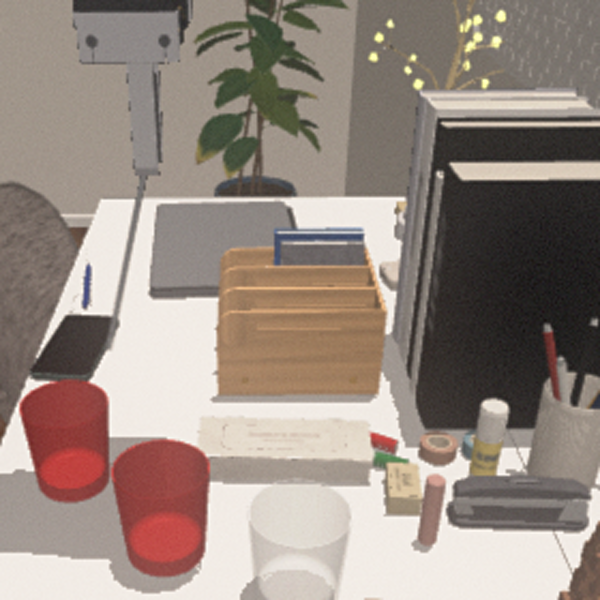

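The ruler overshot towards -x: the tip is near (232,183), where plumb would be 254, about 13°. Easing to 2 N.

>>> apply_moves([
  [[0,0,0],0],
  [[0,0,0],0],
  [[0,0,0],0],
  [[0,0,0],0],
  [[0,0,0],0],
  [[0,0,0],0],
], squeeze=2)

```text
clock: 9.5
position: [0.4804, -0.1213, 0.2955]
tool_rot: [1.0, 0.0, 0.0, -0.0]
ft_force: [0.1, -0.4, -1.9]
width: 0.0317
grip_force: 3.0
```

Grip floors at 3 N, so I'll dither the hand gently along x to settle the ruler to plumb.

>>> apply_moves([
  [[0.06,0,0],0],
  [[-0.06,0,0],0],
  [[0.06,0,0],0],
  [[-0.06,0,0],0],
  [[0.06,0,0],0],
  [[-0.06,0,0],0],
  [[0.04,0,0],0],
  [[-0.04,0,0],0],
  [[0,0,0],0],
])

```text
clock: 10.62
position: [0.4801, -0.1214, 0.2955]
tool_rot: [1.0, 0.0, -0.0, 0.0]
ft_force: [0.2, 0.1, -1.0]
width: 0.0317
grip_force: 3.0
```

```bash
cat > d.py <<'E'
from h import *
import sys
s=ctrl.get_state();p=take('side');save(p,sys.argv[1]+'s.png')
g=s['position']+[0,0,.019];print(s['position'],s['clock'])
m=models.masks_of(p,'ruler')[:1]
# fit blade plane angle by comparing mask pixels per row with projected hanging points
for a in m:
    v,u=np.nonzero(a['pixels']);print(a['rect'],a['confidence'])
    rows=sorted(set(v));
    best=[]
    for r in rows[2:-2]:
        c=u[v==r].mean();o,d=ray(p,(c,r));t=(g[1]-o[1])/d[1];X=o+d*t;best.append(X)
    best=np.array(best);f=np.polyfit(best[:,2],best[:,0],1);print('slope dx/dz',f,'angle deg (+ = tip to +x)',np.degrees(np.arctan(-f[0])),'tip z',best[:,2].min(),'tip x',np.polyval(f,g[2]-.184))
E
python3 d.py h2
```

```text
[ 0.48008404 -0.12135662  0.2954954 ] 10.625
[248.7, 101.6, 258.2, 184.4] 0.79
slope dx/dz [0.00154576 0.4799747 ] angle deg (+ = tip to +x) -0.08856548629845117 tip z 0.12672927599085754 tip x 0.4801764168459854
```

Plumb. Clamping, and working out the sorter and stick geometry.

>>> apply_moves([
  [[0,0,0],0],
  [[0,0,0],0],
  [[0,0,0],0],
], squeeze=58)

```text
clock: 11.1
position: [0.4805, -0.1213, 0.2955]
tool_rot: [1.0, 0.0, 0.0, -0.0]
ft_force: [0.0, -0.1, -2.4]
width: 0.0298
grip_force: 58.0
```

```bash
python3 d.py h3; python3 - <<'E'
from h import *
p=take('top');save(p,'t2.png')
f=lambda x,y:(120+x*.4125,100+y*.4122)
for n,x,y,z in [('stick back',190,145,.012),('stick front',181,210,.012),('backL',56,60,.105),('backR',289,62,.105),('wallMR back',208,66,.105),('wallML back',134,64,.105),('front R floor',300,321,0),('front wallMR foot',210,319,0),('front wallML foot',131,319,0),('frontL',52,318,0),('phone top',70,487,.008),('phone r',252,512,.008),('back inner floor ~',170,100,.004)]:
    print(n,np.round(onz(p,f(x,y),z),3))
print([(a['xy'],a['confidence'],onz(p,a['xy'],.004)) for a in models.landmark_of(p,'usb_stick')[:2]])
cv2.imwrite('pics/v2.png',cv2.resize(p['img'][110:250,120:260,::-1],(600,600),interpolation=2))
E
```

```text
[ 0.48047505 -0.12130425  0.29545066] 11.1
[245.7, 100.8, 259.0, 186.2] 0.63
slope dx/dz [0.00054696 0.48110388] angle deg (+ = tip to +x) -0.031338441294984226 tip z 0.12669828664270272 tip x 0.48117523173114757
stick back [0.664 0.079 0.012]
stick front [0.611 0.083 0.012]
backL [0.702 0.164 0.105]
backR [ 0.704 -0.007  0.105]
wallMR back [0.7   0.053 0.105]
wallML back [0.7   0.107 0.105]
front R floor [ 0.526 -0.013  0.   ]
front wallMR foot [0.526 0.058 0.   ]
front wallML foot [0.525 0.121 0.   ]
frontL [0.524 0.183 0.   ]
phone top [0.393 0.159 0.008]
phone r [0.376 0.019 0.008]
back inner floor ~ [0.704 0.098 0.004]
[([200.4, 170.4], 0.67, array([0.64514393, 0.07502508, 0.004     ]))]
```

View pics/v2.png

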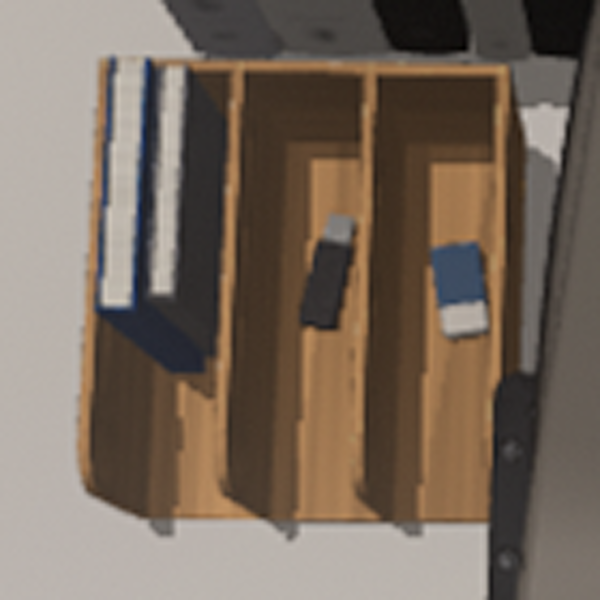

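```bash
python3 - <<'E'
from h import *
p=take('top')
f=lambda x,y:(120+x*.23333,110+y*.23333)
for n,x,y,z in [('midfloor BL',310,158,.004),('midfloor FL',297,518,.004),('rfloor BL',431,162,.004),('rfloor FL',421,518,.004),('wallR top back',508,68,.105),('wallR top front~',494,380,.105),('wallMR top back',370,72,.105),('wallMR top',362,400,.105),('wallML top back',237,70,.105),('wallML top',223,400,.105),
 ('stickBL',328,213,.012),('stickBR',354,219,.012),('stickFL',302,325,.012),('stickFR',335,329,.012),('silver/dark R',350,243,.012)]:
    print(n,np.round(onz(p,f(x,y),z),3))
E
```

```text
midfloor BL [0.692 0.093 0.004]
midfloor FL [0.526 0.091 0.004]
rfloor BL [0.692 0.037 0.004]
rfloor FL [0.527 0.036 0.004]
wallR top back [ 0.703 -0.005  0.105]
wallR top front~ [ 0.572 -0.004  0.105]
wallMR top back [0.7   0.052 0.105]
wallMR top [0.562 0.049 0.105]
wallML top back [0.7   0.107 0.105]
wallML top [0.561 0.105 0.105]
stickBL [0.664 0.082 0.012]
stickBR [0.662 0.07  0.012]
stickFL [0.612 0.091 0.012]
stickFR [0.611 0.077 0.012]
silver/dark R [0.651 0.072 0.012]
```

```bash
python3 - <<'E'
from h import *
p=take('top');q=take('side')
for u,v in((277,122.7),(277,135),(293,135)): print('top foot',onz(p,(u,v),0))
g=lambda x,y:(180+.46667*x,20+.46667*y)
for u,v in((415,428),(428,92),(580,425)): print('side',onz(q,g(u,v),0))
print('foot on side proj',proj(q,[.72,0,0]),proj(q,[.72,.08,.3]),proj(q,[.72,0,.3]))
for X in ([.75,-.11,.3],[.75,-.11,.25]): print(proj(p,X),proj(q,X))
E
```

```text
top foot [ 0.74699812 -0.0725309   0.        ]
top foot [ 0.72150923 -0.07305044  0.        ]
top foot [ 0.72221722 -0.10487595  0.        ]
side [ 0.73872626 -0.07075822  0.        ]
side [1.00788829 1.35841067 0.        ]
side [ 0.91312639 -0.06492579  0.        ]
foot on side proj [360.94790563 202.78715144] [368.8417915   65.45924593] [375.15142694  75.60128272]
[302.64512261  51.50182054] [402.98085236  92.644539  ]
[301.13588649  66.91835739] [398.79134307 119.95283874]
```

View pics/t2.png

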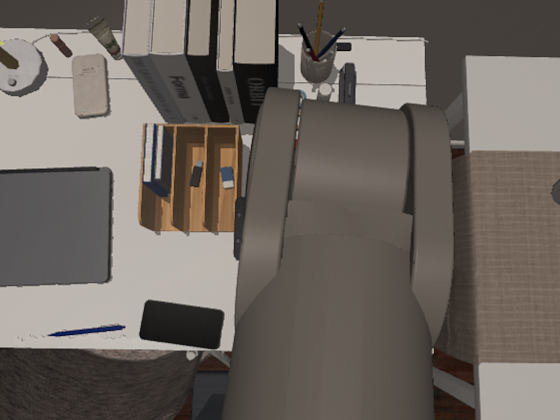

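The top view shows the stick at (197,174), and the binder faces at x≈0.74 leave about 2 cm of margin for the gripper body. Moving above the gap behind the stick.

>>> apply_moves([
  [[0.03,0.03,0.07],0],
  [[0.08,0.08,0.07],0],
  [[0.13,0.13,0],0],
  [[0.15,0.15,0],0],
  [[0.17,0.17,0],0],
  [[0.17,0.17,0],0],
  [[0.17,0.17,0],0],
  [[0.15,0.15,0],0],
  [[0.13,0.13,0],0],
  [[0.09,0.1,0],0],
  [[0.047,0.047,0],0],
  [[0,0,0],0],
])

```text
clock: 12.95
position: [0.6781, 0.0781, 0.3164]
tool_rot: [1.0, 0.001, -0.0, -0.0]
ft_force: [0.3, -0.4, -1.4]
width: 0.0299
grip_force: 58.0
```

```bash
python3 d.py h4; python3 - <<'E'
from h import *
p=take('wrist');save(p,'w4.png');q=vision.camera('side')
print([(np.round(a['xy']),a['confidence'],onz(p,a['xy'],.004)) for a in models.landmark_of(p,'usb_stick')[:2]])
for a in models.masks_of(p,'usb_stick')[:1]:
    v,u=np.nonzero(a['pixels']);pts=np.array([onz(p,(x,y),.012)[:2] for x,y in zip(u,v)]);print(a['confidence'],pts.min(0),pts.max(0))
s=p['state']['position']
print(s,'tip expected',proj(p,s+[0,0,.019-.184]), 'tip target floor',proj(p,[.678,.078,.012]))
cv2.imwrite('pics/v4.png',np.hstack([p['img'][:,:,::-1],cv2.resize(q['img'][60:270,240:420,::-1],(240,280)).copy() if 0 else cv2.copyMakeBorder(cv2.resize(q['img'][60:270,270:390,::-1],(240,420)),0,0,0,0,0)]))
E
```

```text
[0.67808054 0.07807304 0.31639175] 12.95
[343.9, 61.2, 354.9, 134.3] 0.62
slope dx/dz [-0.00251833  0.67971703] angle deg (+ = tip to +x) 0.14428951553312008 tip z 0.14607125432474838 tip x 0.6793357730556255
[(array([498., 223.]), 0.54, array([ 0.59656653, -0.30228753,  0.004     ])), (array([264., 199.]), 0.4, array([0.6383975 , 0.08355017, 0.004     ]))]
0.52 [0.65132622 0.07471498] [0.66410352 0.0857306 ]
[0.67774624 0.07698665 0.31664949] tip expected [267.43703443 195.55134769] tip target floor [266.87902478 175.16310477]
```

View pics/v4.png

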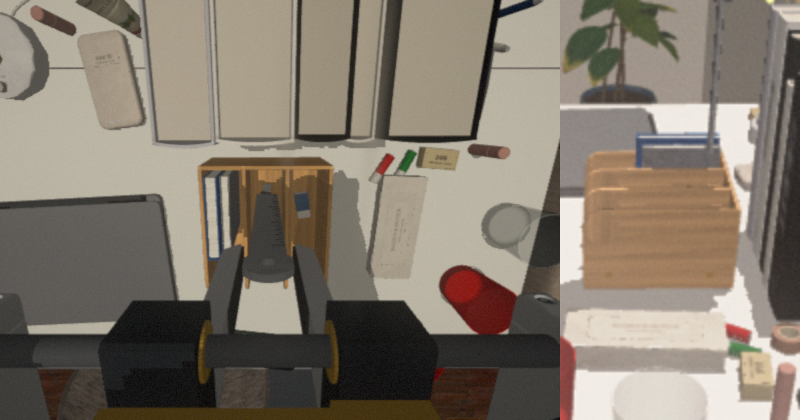

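Tip at (267,195) as expected, centred in the middle compartment. The stick's silver end shows just ahead of it at about (266,188). Descending behind it.

>>> apply_moves([
  [[0,0,-0.08],0],
  [[0,0,-0.13],0],
  [[0,0,-0.15],0],
  [[0,0,-0.15],0],
  [[0,0,-0.15],0],
  [[0,0,-0.13],0],
  [[0,0,-0.08],0],
  [[0,0,-0.05],0],
  [[0,0,-0.02],0],
  [[0,0,0],0],
])

```text
clock: 14.5
position: [0.6796, 0.0781, 0.1776]
tool_rot: [1.0, 0.0, 0.002, -0.0]
ft_force: [-0.2, 0.2, 10.2]
width: 0.0298
grip_force: 58.0
```

>>> apply_moves([
  [[0,0,0.015],0],
  [[0,0,0],0],
])

```text
clock: 14.75
position: [0.6781, 0.0778, 0.178]
tool_rot: [1.0, 0.0, 0.0, -0.0]
ft_force: [-0.3, 0.1, -1.8]
width: 0.03
grip_force: 58.0
```

```bash
python3 d.py h5;python3 - <<'E'
from h import *
s=ctrl.get_state();print(s['ft_force'])
p=take('top');print(proj(p,s['position']+[0,0,.019-.184]))
w=take('wrist');print(proj(w,[.664,.076,.012]),proj(w,[.677,.078,.004]))
cv2.imwrite('pics/v5.png',np.hstack([cv2.resize(p['img'][115:215,150:250,::-1],(400,400),interpolation=2),cv2.resize(w['img'][130:290,190:350,::-1],(400,400),interpolation=2)]))
E
```

```text
[0.6781296  0.07776712 0.17801787] 14.75
[341.6, 124.7, 345.7, 154.0] 0.66
slope dx/dz [-0.00600961  0.67968758] angle deg (+ = tip to +x) 0.34432092356244026 tip z 0.09962185887918246 tip x 0.6796093456568069
[-0.3158892  -0.32856089  1.47712611]
[199.0760006  152.84543835]
[269.01199917 207.44377717] [267.25704228 194.73048674]
```

View pics/v5.png

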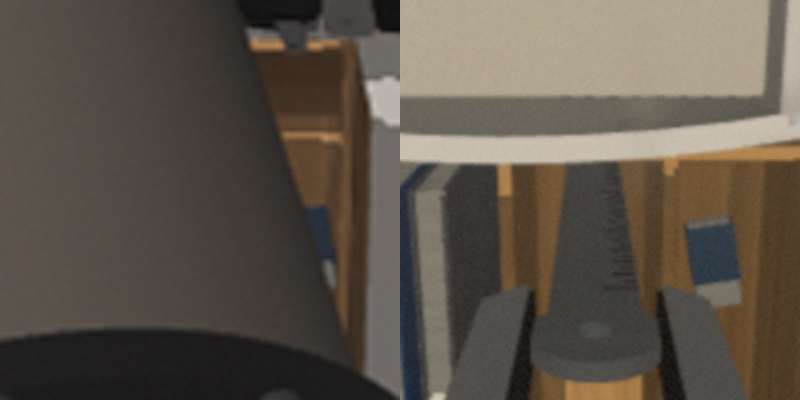

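The blade is behind the stick on the floor, clear of the walls. I'll raise it 1.5 mm and draw forward.

>>> apply_moves([
  [[-0.02,0,0.01],0],
  [[-0.05,0,0],0],
  [[-0.07,0,0],0],
  [[-0.08,0,0],0],
  [[-0.08,0,0],0],
  [[-0.08,0,0],0],
  [[-0.08,0,0],0],
  [[-0.08,0,0],0],
  [[-0.08,0,0],0],
  [[-0.08,0,0],0],
  [[-0.05,0,0],0],
  [[-0.02,0,0],0],
])

```text
clock: 16.45
position: [0.5622, 0.0777, 0.1793]
tool_rot: [1.0, 0.0, 0.0, 0.0]
ft_force: [-0.0, -0.7, -1.6]
width: 0.0297
grip_force: 58.0
```

```bash
cat > e.py <<'E'
from h import *
for n in('top','wrist','side'):
    p=take(n)
    print(n,[(np.round(a['rect']),round(a['confidence'],2)) for a in models.masks_of(p,'usb_stick')[:3]],[(np.round(a['xy']),round(a['confidence'],2),np.round(onz(p,a['xy'],.004),3)) for a in models.landmark_of(p,'usb_stick')[:3]])
    save(p,'e_%s_%d.png'%(n,int(100*ctrl.get_state()['clock'])))
E
python3 e.py; ls -t pics|head -3
```

```text
top [(array([196., 215., 203., 241.]), 0.54)] [(array([199., 226.]), 0.71, array([0.536, 0.073, 0.004]))]
wrist [] []
side [] [(array([286., 181.]), 0.53, array([0.538, 0.098, 0.004])), (array([316., 186.]), 0.33, array([0.616, 0.074, 0.004]))]
e_side_1689.png
e_wrist_1675.png
e_top_1660.png
```

The stick is moving ahead of the blade, with its front already past the sorter edge. Continuing, then lowering 3.5 mm once past the front.

>>> apply_moves([
  [[-0.03,0,0],0],
  [[-0.07,0,0],0],
  [[-0.08,0,0],0],
  [[-0.08,0,0],0],
  [[-0.07,0,0],0],
  [[-0.05,0,0],0],
  [[-0.05,0,-0.02],0],
  [[-0.06,0,0],0],
  [[-0.04,0,0],0],
  [[-0.02,0,0],0],
  [[0,0,0],0],
])

```text
clock: 18.27
position: [0.48, 0.0778, 0.1763]
tool_rot: [1.0, 0.0, 0.0, -0.0]
ft_force: [-0.0, 0.0, -1.4]
width: 0.0295
grip_force: 58.0
```

```bash
python3 e.py; python3 -c "
import cv2,glob,os
t=max(glob.glob('pics/e_top*'),key=os.path.getmtime);s=max(glob.glob('pics/e_side*'),key=os.path.getmtime)
import numpy as np
cv2.imwrite('pics/v6.png',np.hstack([cv2.resize(cv2.imread(t)[190:320,130:260],(400,400),interpolation=2),cv2.resize(cv2.imread(s)[110:240,220:350],(400,400),interpolation=2)]))"
```

```text
top [(array([192., 263., 201., 285.]), 0.73), (array([143., 123., 244., 230.]), 0.25)] [(array([196., 270.]), 0.67, array([0.451, 0.075, 0.004]))]
wrist [] [(array([266., 198.]), 0.47, array([0.476, 0.08 , 0.004]))]
side [(array([246., 180., 263., 189.]), 0.5)] [(array([254., 185.]), 0.56, array([0.457, 0.077, 0.004]))]
```

View pics/v6.png

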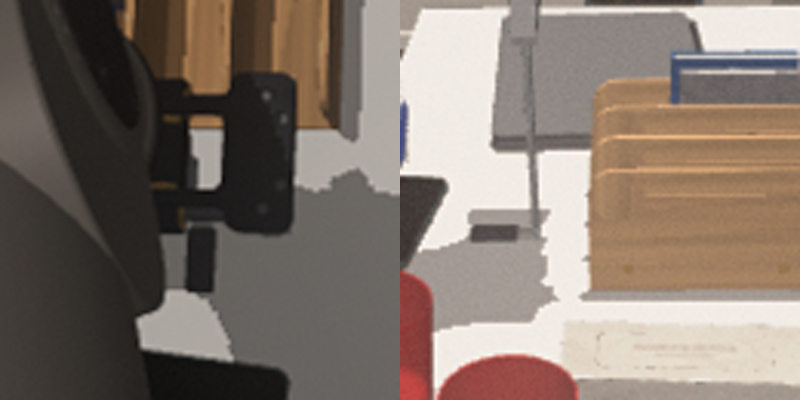

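The stick lies on the desk about 45 mm clear of the sorter front. Backing off, lifting and carrying the ruler to the clear glass.

>>> apply_moves([
  [[0.04,0,0],0],
  [[0,0,0.06],0],
  [[0,0,0.15],0],
  [[0,0,0.2],0],
  [[0,0,0.25],0],
  [[0,0,0.2],0],
  [[0,0,0.06],0],
  [[0,0,0],0],
])

```text
clock: 19.73
position: [0.486, 0.0777, 0.3142]
tool_rot: [1.0, 0.0, 0.0, -0.0]
ft_force: [-0.3, -0.7, -2.3]
width: 0.0295
grip_force: 58.0
```

>>> apply_moves([
  [[0.02,-0.08,0],0],
  [[0.05,-0.18,0],0],
  [[0.08,-0.28,0],0],
  [[0.1,-0.3,0],0],
  [[0.1,-0.3,0],0],
  [[0.1,-0.3,0],0],
  [[0.1,-0.3,0],0],
  [[0.08,-0.3,0],0],
  [[0.07,-0.28,0],0],
  [[0.03,-0.19,0],0],
  [[0.01,-0.11,0],0],
  [[0,0,0],0],
])

```text
clock: 21.22
position: [0.5964, -0.3162, 0.3132]
tool_rot: [1.0, -0.0, -0.001, -0.0]
ft_force: [-0.4, 0.2, -1.8]
width: 0.0297
grip_force: 58.0
```

```bash
python3 d.py h7; python3 - <<'E'
from h import *
s=ctrl.get_state();w=take('wrist');q=take('side')
print(proj(w,s['position']+[0,0,-.171]),proj(q,s['position']+[0,0,-.171]))
for p in(w,q): print([(np.round(a['rect']),round(a['confidence'],2)) for a in models.masks_of(p,'glass')[:3]],[(np.round(a['xy']),round(a['confidence'],2),np.round(onz(p,a['xy'],0),3)) for a in models.landmark_of(p,'glass')[:3]])
cv2.imwrite('pics/v7.png',np.hstack([cv2.resize(w['img'][60:300,160:400,::-1],(400,400),interpolation=2),cv2.resize(q['img'][150:350,220:420,::-1],(400,400),interpolation=2)]))
E
```

```text
[ 0.59640027 -0.31616037  0.31319796] 21.225
[317.5, 134.6, 327.6, 242.2] 0.91
slope dx/dz [4.08923991e-04 5.96493586e-01] angle deg (+ = tip to +x) -0.023429617497462293 tip z 0.13585788690920253 tip x 0.596554187567114
[267.60102337 194.31976575] [318.39541821 234.58687402]
[(array([231., 155., 295., 212.]), 0.82), (array([197., 220., 254., 282.]), 0.74), (array([147., 274., 199., 300.]), 0.67)] [(array([266., 173.]), 0.95, array([ 0.599, -0.311,  0.   ])), (array([233., 239.]), 0.74, array([ 0.488, -0.256,  0.   ])), (array([176., 291.]), 0.6, array([ 0.39 , -0.152,  0.   ]))]
[(array([230., 227., 279., 291.]), 0.97), (array([189., 198., 230., 255.]), 0.8), (array([295., 248., 346., 312.]), 0.77)] [(array([315., 299.]), 0.94, array([ 0.595, -0.313,  0.   ])), (array([256., 278.]), 0.88, array([ 0.488, -0.26 ,  0.   ])), (array([212., 245.]), 0.84, array([ 0.389, -0.163,  0.   ]))]
```

View pics/v7.png

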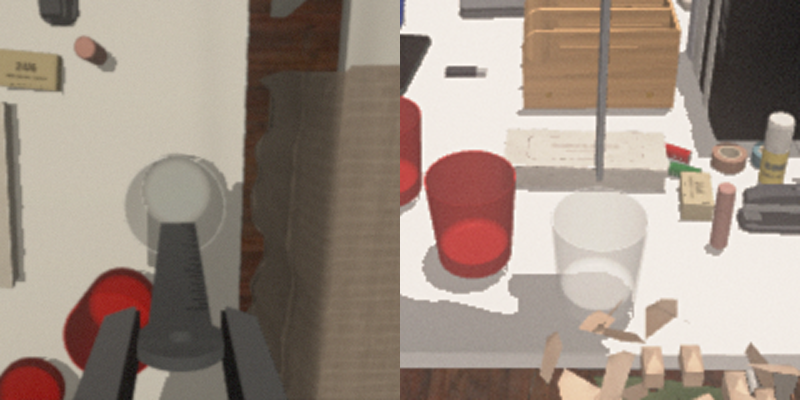

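The blade hangs plumb over the clear glass: tip near (318,235) in the side view, glass at (.598, -.313). Lowering into it.

>>> apply_moves([
  [[0.03,0.02,-0.06],0],
  [[0,0,-0.12],0],
  [[0,0,-0.15],0],
  [[0,0,-0.15],0],
  [[0,0,-0.15],0],
  [[0,0,-0.12],0],
  [[0,0,-0.06],0],
  [[0,0,-0.02],0],
  [[0,0,-0.015],0],
  [[0,0,-0.005],0],
  [[0,0,0],0],
])

```text
clock: 23.0
position: [0.6016, -0.3124, 0.1871]
tool_rot: [1.0, 0.0, 0.0, 0.0]
ft_force: [-0.0, 0.0, -2.4]
width: 0.0301
grip_force: 58.0
```

>>> apply_moves([
  [[0,0,-0.01],0],
  [[0,0,-0.01],0],
  [[0,0,0],0],
])

```text
clock: 23.38
position: [0.6024, -0.3125, 0.185]
tool_rot: [1.0, 0.0, 0.001, 0.0]
ft_force: [0.1, 0.2, 9.0]
width: 0.0296
grip_force: 58.0
```

On the glass floor. Easing the grip and leaning it towards +x before release.

>>> apply_moves([
  [[0,0,0.01],0],
  [[0,0,0],0],
  [[0,0,0],0],
  [[0.03,0,0],0],
  [[0.03,0,0],0],
  [[0.03,0,-0.003],0],
  [[0.03,0,-0.003],0],
  [[0,0,0],0],
], squeeze=3)

```text
clock: 24.38
position: [0.6201, -0.3122, 0.1846]
tool_rot: [1.0, 0.001, 0.0, 0.0]
ft_force: [-0.5, -0.5, 4.7]
width: 0.0317
grip_force: 3.0
```

```bash
python3 d.py h8; python3 - <<'E'
from h import *
q=take('side')
print([(np.round(a['rect']),round(a['confidence'],2)) for a in models.masks_of(q,'glass')[:3]])
E
```

```text
[ 0.6201053  -0.31217816  0.18456962] 24.375
[326.4, 217.7, 338.1, 273.1] 0.8
slope dx/dz [0.01464598 0.61749699] angle deg (+ = tip to +x) -0.8390930835973907 tip z 0.06559017942057116 tip x 0.6177836089019096
[(array([292., 246., 346., 314.]), 0.75), (array([376., 242., 388., 276.]), 0.62), (array([229., 226., 277., 291.]), 0.61)]
```

>>> apply_moves([
  [[0.025,0,0],0],
  [[0.025,0,0],0],
  [[0,0,0],0],
])

```text
clock: 24.95
position: [0.6273, -0.3121, 0.1842]
tool_rot: [1.0, 0.001, 0.0, -0.0]
ft_force: [0.6, 0.2, 3.6]
width: 0.0322
grip_force: 3.0
```

```bash
python3 d.py h9; python3 - <<'E'
from h import *
q=take('side')
print([(np.round(a['rect']),round(a['confidence'],2)) for a in models.masks_of(q,'glass')[:3]])
cv2.imwrite('pics/v9.png',cv2.resize(q['img'][150:350,220:420,::-1],(600,600),interpolation=2))
E
```

```text
[ 0.62734771 -0.31208645  0.18420196] 24.95
[330.6, 217.2, 342.0, 273.7] 0.8
slope dx/dz [0.05358792 0.61719434] angle deg (+ = tip to +x) -3.06742745191133 tip z 0.06773570201756712 tip x 0.6182233325740998
[(array([187., 199., 231., 256.]), 0.85), (array([297., 246., 342., 311.]), 0.6), (array([230., 228., 280., 290.]), 0.6)]
```

View pics/v9.png

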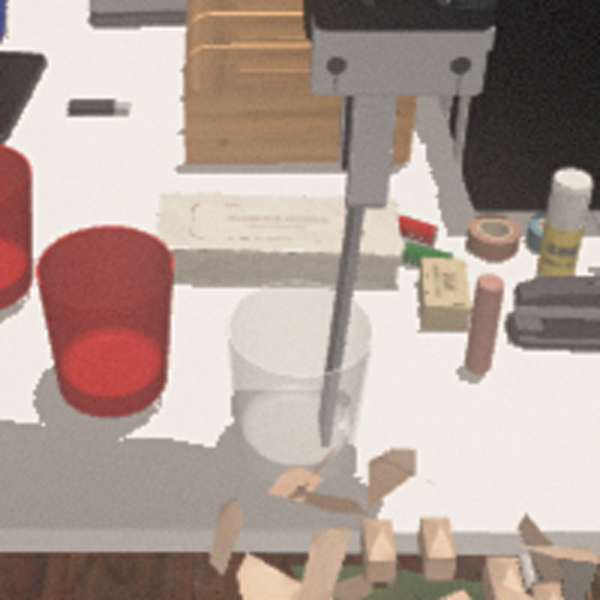

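It leans against the +x side inside the glass. Opening the fingers, then straight up.

>>> apply_moves([
  [[0,0,0],0],
  [[0,0,0],0],
  [[0,0,0],0],
  [[0,0,0],0],
  [[0,0,0],0],
  [[0,0,0.08],0],
  [[0,0,0.2],0],
  [[0,0,0.25],0],
  [[0,0,0.25],0],
  [[0,0,0.15],0],
  [[0,0,0],0],
], fingers=80)

```text
clock: 26.52
position: [0.6277, -0.3125, 0.3266]
tool_rot: [1.0, 0.0, 0.002, 0.001]
ft_force: [-0.2, -0.1, -0.5]
width: 0.08
grip_force: 0.0
```

```bash
python3 - <<'E'
from h import *
s=ctrl.get_state();print(s['clock'],s['position'],s['ft_force'])
for n in('side','top'):
    q=take(n);save(q,'f_'+n+'.png')
    for l in('glass','ruler','lip_balm','usb_stick','eraser'):
        print(n,l,[(np.round(a['rect']),round(a['confidence'],2)) for a in models.masks_of(q,l)[:3]])
    if n=='side':
        for l in('ruler_head','ruler_tip'):
            for a in models.landmark_of(q,l)[:1]:
                o,d=ray(q,a['xy']);print(l,a['xy'],a['confidence'],o+d*(-.313-o[1])/d[1])
        print([(np.round(a['xy']),np.round(onz(q,a['xy'],0),3)) for a in models.landmark_of(q,'glass')])
E
```

```text
26.525 [ 0.62769665 -0.31253172  0.32664167] [-0.24576687 -0.07621554 -0.45675152]
side glass [(array([189., 199., 232., 256.]), 0.94), (array([233., 225., 280., 289.]), 0.9), (array([293., 244., 345., 313.]), 0.71)]
side ruler [(array([329., 201., 374., 275.]), 0.75)]
side lip_balm [(array([376., 242., 388., 276.]), 0.83)]
side usb_stick [(array([245., 181., 264., 187.]), 0.64)]
side eraser []
ruler_head [366.4, 209.1] 0.96 [ 0.66659758 -0.313       0.18967631]
[(array([321., 298.]), array([ 0.606, -0.311,  0.   ])), (array([255., 277.]), array([ 0.486, -0.258,  0.   ])), (array([214., 243.]), array([ 0.391, -0.155,  0.   ]))]
top glass [(array([355., 229., 405., 277.]), 0.89), (array([300., 281., 349., 327.]), 0.63)]
top ruler [(array([384., 168., 434., 214.]), 0.72), (array([394., 134., 434., 191.]), 0.64)]
top lip_balm [(array([358., 121., 372., 145.]), 0.44)]
top usb_stick [(array([191., 258., 202., 283.]), 0.64)]
top eraser [(array([222., 166., 231., 190.]), 0.54)]
```

```bash
python3 -c "
from workcell import ctrl
print(ctrl.hand_in())"
```

```text
the job is handed in; nothing more can be done
None
```

The job is handed in at about 27 s: the stick lies on the desk in front of the sorter, the ruler stands head up leaning in the clear glass, and the last detections put the eraser, glass and lip balm where they started; I viewed 12 pictures, two over the limit of 10.

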